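# Set the coil turret on the antenna tuner by clicks from its zero stop

## Task

Set the antenna tuner: turn its coil turret counter-clockwise past the first (zero) click until it leans firmly but gently on the sprung zero stop. Then turn it clockwise, four clicks on from the zero click, so that the fifth coil faces the roller, and let go so that it settles. Last, push the lock tab gently all the way in towards the turret, and leave the other things where they are.

Things in the scene. Friction and masses are not known exactly. Their poses are not given: they have to be found in the camera images.
- tuner: antenna tuner: flat black box 170 x 200 x 55 mm (its x, y, z), fixed to the counter; origin at the centre of its underside, z up. Its top carries the coil turret (axis at x = -5, y = +20 mm), the roller in a 30 mm tall steel housing at the turret's +x side, the lock at its -y side and the zero stop towards -x, -y.
- turret (a joint): angle of the coil turret, rad, growing clockwise seen from above; one click is 0.5236 (30 degrees). It rests at multiples of it: 0 = zero click (smallest coil at the roller), 2.094 = fourth click (fifth coil at the roller); goes to 2.88. Starts about click 1 or 2. Counter-clockwise past click 0 its steel finger meets the zero stop, somewhere between -0.05 and -0.21.
- roller: steel spring roller, 16 mm ball, pressed into the turret's flutes to make the clicks; origin at its centre. It resists turning with about 0.15 N m just off a click, falling to nothing half way to the next click, beyond which it pulls the turret into that one by itself. The turret's friction adds 0.015 N m.
- turret_grip (a point): centre of the upright black bar handle on the turret axis, 113 mm above the counter; bar 40 mm long (this point's x), 12 mm thick (y), from 24 mm below to 9 mm above this point: grip it from above across its thickness. The fluted disc below is 96 mm across, top at 73 mm; six copper coils of rising size stand on it 34 mm from the axis, the tallest reaching 89 mm.
- zero_stop: sprung steel post 8 mm thick beside the disc, 57 mm from the turret axis; clamped at a slightly different place round the axis each time. Origin on the axis at the tuner's top (does not show where the post is). The post yields 0.01 rad for each 0.14 N m of turret torque (2.5 N at the post). Lean on it with 3 to 8 N (0.17 to 0.45 N m beyond the roller's) for 0.3 s; over 9 N is forcing it.
- lock (a joint): travel of the lock in m: 0 fully out, 0.012 fully home with its round nose in a flute of the turret; slides towards the turret axis (tuner +y) against about 1.5 N of friction and stays where it is left. It can go home only when the turret is at a click.
- lock_push (a point): centre of the outer (tuner -y) face of the lock's steel tab, 79 mm above the counter; the tab is 24 mm wide (tuner x), 6 mm thick and reaches from 57 to 93 mm above the counter. The box top outside it is free for 32 mm. Push it along tuner +y with the closed fingertips, never harder than 25 N; 4 to 6 N is plenty.
- fan: silver desk fan, 280 mm tall, base 150 mm across; origin under its base; not to be moved
- candy_dish: smoked glass dish with knob lid, 132 mm across, 101 mm tall; origin under it; not to be moved
- head_unit: black radio head unit 35 x 150 x 55 mm; origin under it; not to be moved
- coaster: wooden coaster 96 mm across, 8 mm thick; origin under it; not to be moved
- mug: white mug 80 mm across, 92 mm tall; origin under it; not to be moved
- handheld: handheld radio 55 x 32 x 105 mm plus a 90 mm aerial; origin under it; not to be moved
- screwdriver: screwdriver 170 mm long lying beside the tuner; origin under it; not to be moved
- spare_coil: spare coil, 18 mm across, 22 mm tall, standing on the tuner's corner at its +x, -y side; origin under it; not to be moved

How it is judged:
By the outcome, as a careful person would: the job done as asked, in the order asked, and still so for the second after the job is handed in, with the robot touching nothing.
It also fails if it takes over 72 s, if anything falls off the work surface, if the arm or the gripper's body presses on something with over 40 N, if the wrist force passes 120 N, or if a joint passes its speed limit or range.

## Robot

A 6-joint arm with a two-finger parallel gripper is mounted at the origin on the work surface. World frame = base frame: x ahead of the robot, y to its left, z up, the work surface at z = 0. Lengths are in m, angles in rad, forces in N, time in s.
With the tool pointing down it reaches from about 0.4 to 0.825 m from the base axis. Payload 7 kg.
Tool frame: the origin (TCP) lies on the front face of the gripper's body, between the roots of the fingers; the fingertips stand 66 mm ahead of it and the grasp point (between the pads) lies 47 mm ahead of it; z points along the fingers, y is the line along which they close (so a half turn about z gives the same grasp; the last joint's range is limited). The gripper opens to 88 mm and grips with 3 to 60 N. Pads are 19 mm wide; open, the fingers measure 130 mm over their backs; the gripper's body (78 mm by 193 mm) begins 47 mm behind the grasp point.
Start: joints at [1.616, 0.359, 0.012, 0, -1.224, -0.288], TCP at [0.162, 0.655, 0.292] pointing down, gripper open.
Joint ranges: [-3.07, 3.07], [-1.43, 2.12], [-1.02, 1.25], [-3.03, 1.67], [-3.05, -0], [-3.03, 3.03]. Speed limits (rad/s): [2.39, 2.39, 3.01, 3.14, 3.14, 3.14].

## Interface

Orientations are given as [roll, pitch, yaw] about the fixed x, y, z axes, in that order (R = Rz(yaw) Ry(pitch) Rx(roll)).
In Python, from station import arm gives the robot as it stands. The module is installed in compiled form; this text tells all that it offers.
- The arm moves only by the tool move_arm, never from a script. Its argument "increments" is a list of rows, each an object of numbers: "jaw": the gripper command: -1 is shut, 1 is fully open, values between are in proportion; "dx", "dy", "dz": the shift along the tool's x, y, z in m; "twist": the turn about the tool's z in rad. A call has 1 to 12 rows; each row shifts and turns the commanded pose from where the row before left it, along the tool's axes as they then stand; what a row does not reach is not made up. A row lasts 1/12 s, in which the tool goes at most 41.7 mm and 7.16 degrees, less where a joint would pass 70% of its speed; a pose out of reach is approached as far as the arm can. A call is refused whole if a number of a shift passes 0.0417 or a number of a turn 0.125, either way. A call with a gripper value outside its range is refused whole. The fingers move at their own pace and stop on an object; "force" is the grip in N (left out, the last holds). Time passes only in rows, so rows that do not move let the fingers close. It gives the time, the measured TCP pose, the force, the opening and the grip force at its end, in the units of the state.
- arm.get_state(): the state, without advancing time (a new reading comes with each control period).
- arm.grab_frame(name): name is "side" or "top"; returns the picture (480x640x3 uint8, blue, green, red); there is no depth.
- arm.camera_info(name): a dict with "K" (3x3 intrinsics, pixels), "extrinsics" (4x4, takes a point from camera to world coordinates). Camera axes: x right, y down, z forward; pixel columns grow to the right and rows downward; lengths in m; the calibration is good to about 2 mm. A picture is of the moment at which its call begins. camera_info takes no time and is no camera call.
- arm.job_done(): hands the job in; it is judged then, once.
Trained networks look in the newest picture that a camera, given by its name, has taken for a name from the list of things; names that differ only in an ending like _2 or _b are one class to them, and where a whole thing is asked for, a point or a joint stands for the part that bears it (a point fixed in the world has none). Each returns a list of dicts, best first, with "score" (0 to 1); they miss things now and then, are a little off and sometimes report something else, mostly with a low value. They report only what shows in the picture. A call takes as long as a camera call.
- arm.find_in(camera, name): "position" ([x, y, z] in m, in world coordinates, good to about 4 mm: the middle of the surface that is visible of it).
- arm.silhouettes(camera, name): "pixels" (480x640 bool, what is visible of it).
- arm.pinpoint(camera, name): "position" ([x, y, z] in m, in world coordinates, good to about 4 mm: a listed point, or the origin of a listed thing).
The state is a dict: "t": time; "q": joint angles; "qd": joint speeds; "joint_efforts": joint torques, N m; "eef_pos": TCP position; "ee_rot": TCP orientation; "force": force on the tool from outside, world axes, zero at the start; "moment": the same for the moment, N m; "width": finger opening in m; "gripper_force": force on a finger pad.
Only numpy, scipy, OpenCV 4.12 (cv2) and the standard library are available. Lean on these libraries where they do the work, as an engineer would, in place of code of your own. Each camera call takes 0.05 s, during which the arm holds its last target. There are 200 camera calls.

## Working session

There is one attempt and no reset: what is moved stays moved. The work goes in short steps, Python scripts to look and compute and a tool call to move; the robot and the scene stay as the last step left them, time stands still between calls to the robot, and variables do not carry over. Pictures are saved under pics/ and viewed, at most 10 in all, crops included, and the job is handed in when it is done.

Besides the shell and the picture viewer there is one more tool, called after "Emit:" as a command line: name --argument value ..., lists and objects as JSON in quotes. move_arm: Moves the arm, as the interface text tells. Its arguments: {"type":"object","properties":{"increments":{"type":"array"},"force":{"type":"number"}},"required":["increments"]}

```bash
mkdir -p pics; python3 - <<'E'
from station import arm
import cv2,numpy as np
np.set_printoptions(precision=4,suppress=True)
s=arm.get_state();print(s)
for c in ("top","side"):
    f=arm.grab_frame(c);cv2.imwrite(f"pics/{c}0.png",f)
    i=arm.camera_info(c);print(c,i["K"],i["extrinsics"])
    for n in ("tuner","turret_grip","lock_push","roller","zero_stop"):
        for d in arm.pinpoint(c,n)[:2]: print(c,n,d)
E
```

```text
{'t': 0.0, 'q': array([ 1.6161,  0.3594,  0.0111, -0.0004, -1.2241, -0.2881]), 'qd': array([ 0.002 ,  0.0012,  0.0005,  0.0002, -0.0005, -0.0022]), 'joint_efforts': array([ -0.    , -58.2721,  29.3059,   6.9972,   0.0071,  -0.0002]), 'eef_pos': array([0.1622, 0.6548, 0.2912]), 'ee_rot': array([ 3.14  , -0.0001, -0.2429]), 'force': array([ 0.3107,  0.1532, -0.7211]), 'moment': array([-0.012 , -0.0377,  0.0202]), 'gripper_force': 0.0, 'width': 0.08765005953593373}
top [[440.9088   0.     316.1841]
 [  0.     440.9088 234.7846]
 [  0.       0.       1.    ]] [[-0.0162 -0.9961  0.0867  0.4931]
 [-0.9999  0.0166  0.0039 -0.0088]
 [-0.0053 -0.0866 -0.9962  1.1751]
 [ 0.      0.      0.      1.    ]]
top tuner {'position': [0.5751, 0.0784, -0.004], 'score': 0.85}
top turret_grip {'position': [0.5834, 0.1067, 0.1138], 'score': 0.56}
top turret_grip {'position': [0.5386, -0.0854, -0.0052], 'score': 0.28}
top lock_push {'position': [0.5627, 0.0162, 0.0819], 'score': 0.61}
top roller {'position': [0.6297, 0.0908, 0.0634], 'score': 0.49}
side [[564.5186   0.     323.6648]
 [  0.     564.5186 241.7912]
 [  0.       0.       1.    ]] [[ 0.927  -0.2625  0.2679  0.2279]
 [-0.3748 -0.6226  0.687  -0.9217]
 [-0.0135 -0.7372 -0.6755  0.9814]
 [ 0.      0.      0.      1.    ]]
side tuner {'position': [0.5757, 0.0805, 0.0012], 'score': 0.65}
side turret_grip {'position': [0.5794, 0.0985, 0.1136], 'score': 0.64}
side lock_push {'position': [0.5644, 0.0147, 0.0798], 'score': 0.41}
side roller {'position': [0.535, -0.4202, -0.0023], 'score': 0.6}
side roller {'position': [0.6303, 0.0933, 0.0617], 'score': 0.51}
side zero_stop {'position': [0.5746, 0.1021, 0.0546], 'score': 0.45}
```

```bash
cat > h.py <<'E'
from station import arm
import cv2,numpy as np
np.set_printoptions(precision=4,suppress=True)
def proj(c,P):
    i=arm.camera_info(c);T=np.linalg.inv(i["extrinsics"]);p=T[:3,:3]@np.array(P)+T[:3,3];q=i["K"]@p;return q[:2]/q[2]
def ray(c,uv,z):
    i=arm.camera_info(c);E=np.array(i["extrinsics"]);d=E[:3,:3]@np.linalg.solve(i["K"],[uv[0],uv[1],1.]);o=E[:3,3];return o+d*(z-o[2])/d[2]
def crop(c,center,r,name,s=6):
    f=arm.grab_frame(c);u,v=np.round(proj(c,center)).astype(int);x0,y0=u-r[0],v-r[1]
    g=f[y0:v+r[1],x0:u+r[0]];g=cv2.resize(g,None,fx=s,fy=s,interpolation=cv2.INTER_CUBIC);cv2.imwrite("pics/"+name,g);print(name,"x0,y0",x0,y0,"scale",s);return g
E
python3 - <<'E'
from h import *
a=cv2.imread("pics/top0.png");b=cv2.imread("pics/side0.png")
def cr(f,c,r,s):
    u,v=np.round(proj(c,(.58,.09,.07))).astype(int);print(c,u-r,v-r);return cv2.resize(f[v-r:v+r,u-r:u+r],(s,s),interpolation=cv2.INTER_CUBIC)
cv2.imwrite("pics/both.png",np.hstack([cr(a,"top",60,400),cr(b,"side",80,400)]))
cv2.imwrite("pics/wide.png",np.hstack([cv2.resize(a,(400,300)),cv2.resize(b,(400,300))]))
E
```

```text
top 219 179
side 227 142
```

View pics/both.png

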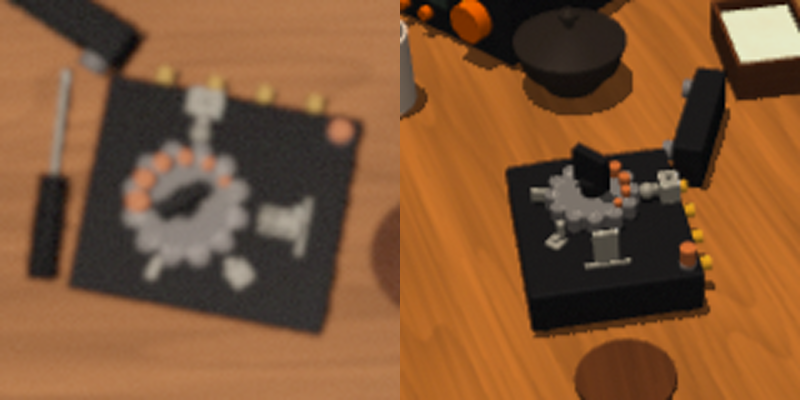

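View pics/wide.png

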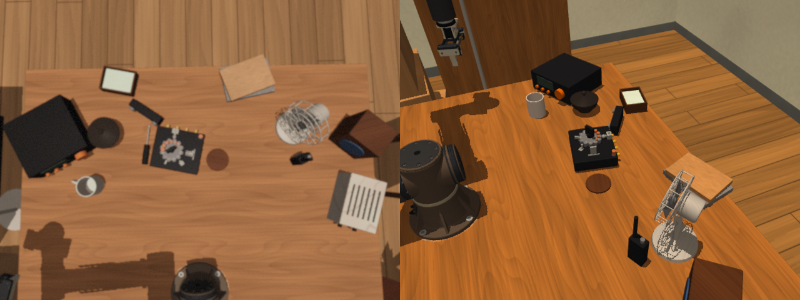

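```bash
python3 - <<'E'
from h import *
o=np.array([219,179]);s=3.3333
P=lambda u,z:ray("top",(np.array(u)+.5)/s-.5+o,z)
c=[P(u,.055)[:2] for u in [(113,75),(362,122),(322,333),(70,287)]]
ctr=np.mean(c,0);d=c[0]-c[3];e=c[1]-c[2];w=c[0]-c[1];w2=c[3]-c[2]
print("ctr",ctr,[np.linalg.norm(v) for v in (d,e,w,w2)])
yaw=np.mean([np.arctan2(v[1],v[0]) for v in (d,e)]+[np.arctan2(-v[0],v[1]) for v in (w,w2)]);print("yaw",yaw)
R=np.array([[np.cos(yaw),-np.sin(yaw)],[np.sin(yaw),np.cos(yaw)]])
ax=ctr+R@[-.005,.02];print("axis",ax)
for u,z in zip([(223,182),(208,163),(186,157),(162,162),(145,178),(137,200)],np.linspace(.079,.089,6)):
    v=R.T@(P(u,z)[:2]-ax);print("coil",np.degrees(np.arctan2(v[1],v[0])),np.linalg.norm(v))
a,b=P((158,212),.122)[:2],P((210,186),.122)[:2];v=R.T@(b-a);print("bar mid",(a+b)/2,np.linalg.norm(v),np.degrees(np.arctan2(v[1],v[0])))
v=R.T@(P((152,268),.08)[:2]-ax);print("post",v,np.degrees(np.arctan2(v[1],v[0])))
v=R.T@(P((240,272),.08)[:2]-ax);print("post?",v,np.degrees(np.arctan2(v[1],v[0])))
print("lock tab",R.T@(P((304,226),.093)[:2]-ax))
for c_ in("top","side"):
  for n in("turret_grip","tuner","lock_push"):
    l=[arm.pinpoint(c_,n) for _ in range(1) if arm.grab_frame(c_) is not None];print(c_,n,l[0][0])
E
```

```text
ctr [0.5793 0.0787] [np.float64(0.16591768956289038), np.float64(0.1641432175218982), np.float64(0.19528202732022906), np.float64(0.19498415849921752)]
yaw -0.20186597239237072
axis [0.5785 0.0993]
coil -49.477890743764455 0.03130157921144975
coil -17.6258993561792 0.03372400476106606
coil 11.220643829494463 0.03401629664734607
coil 41.5947614479544 0.03505107634513424
coil 70.11224239647493 0.035219452871640335
coil 98.53537429516659 0.035869440815879186
bar mid [0.5779 0.0969] 0.04170649716955255 -52.66226777859837
post [-0.0526  0.0159] 163.2239548372848
post? [-0.0435 -0.0491] -131.48026425123166
lock tab [-0.0017 -0.09  ]
top turret_grip {'position': [0.5791, 0.1062, 0.1128], 'score': 0.57}
top tuner {'position': [0.578, 0.0782, 0.0001], 'score': 0.82}
top lock_push {'position': [0.4378, 0.4343, 0.0001], 'score': 0.71}
side turret_grip {'position': [0.5807, 0.1038, 0.1116], 'score': 0.87}
side tuner {'position': [0.5741, 0.0814, -0.0023], 'score': 0.71}
side lock_push {'position': [0.5621, 0.0173, 0.0832], 'score': 0.71}
```

```bash
python3 - <<'E'
from h import *
a=crop("top",(.578,.099,.09),(25,25),"t1.png",8);b=crop("side",(.578,.09,.09),(40,40),"s1.png",5)
cv2.imwrite("pics/c1.png",np.hstack([a,b]))
E
```

```text
t1.png x0,y0 249 214 scale 8
s1.png x0,y0 266 176 scale 5
```

View pics/c1.png

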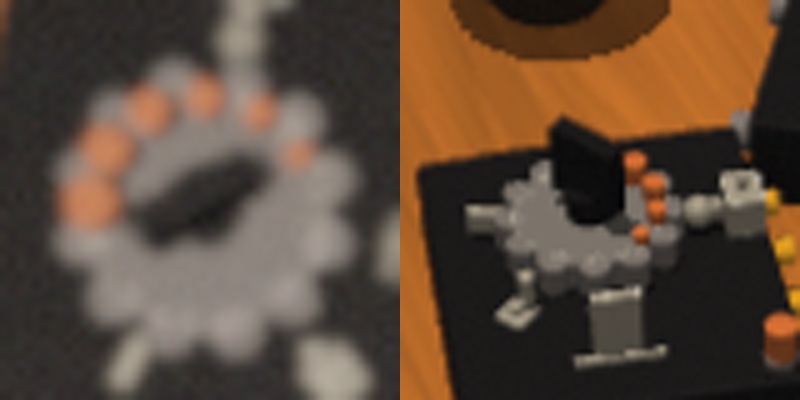

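```bash
python3 - <<'E'
from h import *
from scipy.optimize import least_squares
yaw=-.202
px=[(298,153),(261,112),(204,97),(152,109),(108,148),(90,200)]
W=np.array([ray("top",((u+.5)/8-.5+249,(v+.5)/8-.5+214),z)[:2] for (u,v),z in zip(px,np.linspace(.079,.089,6))])
k=np.arange(6)*np.pi/6
f=lambda p:(p[:2]+.034*np.c_[np.cos(yaw-p[2]+k),np.sin(yaw-p[2]+k)]-W).ravel()
r=least_squares(f,[.578,.1,.8]);print("axis",r.x[:2],"theta deg",np.degrees(r.x[2]),"res",r.fun*1e3)
a,b=[ray("top",(u/8+249-.5,v/8+214-.5),.122)[:2] for u,v in((135,212),(262,165))]
print("bar mid",(a+b)/2,"ang",np.arctan2(*(b-a)[::-1]))
for n in("turret_grip","turret","roller","lock_push"):
  for c in("top","side"):
    d=arm.silhouettes(c,n)
    if d:
      m=d[0]["pixels"];v,u=np.nonzero(m);print(n,c,d[0]["score"],m.sum(),u.mean(),v.mean(),ray(c,(u.mean(),v.mean()),.073))
s=arm.get_state();print(s["t"])
E
```

```text
axis [0.579  0.1009] theta deg 50.61677842626112 res [-0.1918 -0.4361 -0.1299  0.2568  0.2868 -0.4807  0.0837  0.6787  0.2627
  0.0908 -0.3115 -0.1094]
bar mid [0.581  0.0982] ang -1.2310035991355104
turret_grip top 0.74 1091 274.5288725939505 239.62969752520624 [0.5786 0.1002 0.073 ]
turret_grip side 0.92 967 302.64943123061016 218.69596690796277 [0.5719 0.1016 0.073 ]
turret top 0.6 983 274.35096642929807 239.82706002034587 [0.5781 0.1006 0.073 ]
turret side 0.56 989 302.577350859454 218.77957532861475 [0.5716 0.1014 0.073 ]
roller top 0.24 4261 482.6758976766017 196.79887350387233 [ 0.6782 -0.426   0.073 ]
roller side 0.73 7439 443.8811668234978 356.26777792714074 [ 0.6801 -0.394   0.073 ]
lock_push top 0.2 1024 274.5009765625 239.9443359375 [0.5778 0.1003 0.073 ]
lock_push side 0.71 938 302.3603411513859 218.65991471215352 [0.5712 0.102  0.073 ]
1.7
```

Emit:
move_arm --increments '[{"dx": 0.0269, "dy": 0.0219, "jaw": 0}, {"dx": 0.0269, "dy": 0.0219}, {"dx": 0.0269, "dy": 0.0219}, {"dx": 0.0269, "dy": 0.0219}, {"dx": 0.0269, "dy": 0.0219}, {"dx": 0.0269, "dy": 0.0219}, {"dx": 0.0269, "dy": 0.0219}, {"dx": 0.0269, "dy": 0.0219}, {"dx": 0.0269, "dy": 0.0219}, {"dx": 0.0269, "dy": 0.0219}, {"dx": 0.0269, "dy": 0.0219}, {"dx": 0.0269, "dy": 0.0219}]' --force 45

```text
$.increments[0]: bad value
```

Emit:
move_arm --increments '[{"dx": 0.0269, "dy": 0.0219}, {"dx": 0.0269, "dy": 0.0219}, {"dx": 0.0269, "dy": 0.0219}, {"dx": 0.0269, "dy": 0.0219}, {"dx": 0.0269, "dy": 0.0219}, {"dx": 0.0269, "dy": 0.0219}, {"dx": 0.0269, "dy": 0.0219}, {"dx": 0.0269, "dy": 0.0219}, {}, {}]'

```text
$.increments[0]: bad value
```

Emit:
move_arm --increments '[{"twist": 0.12}, {"twist": 0.12}, {"twist": 0.12}, {"twist": 0.12}, {"twist": 0.12}, {"twist": 0.12}, {"twist": 0.12}, {"twist": 0.12}, {"twist": 0.02}, {}, {}, {}]'

```text
$.increments[0]: bad value
```

Emit:
move_arm --increments '[{"jaw": 0.0, "dx": 0.0269, "dy": 0.0219, "dz": 0.0, "twist": 0.0}]' --force 45

```text
t: 1.78
eef_pos: [0.1811, 0.6303, 0.291]
ee_rot: [-3.141, -0.0, -0.24]
force: [1.9, 1.2, -0.5]
width: 0.0846
gripper_force: 0.0
```

Emit:
move_arm --increments '[{"jaw": 0, "dx": 0.0269, "dy": 0.0219, "dz": 0, "twist": 0}, {"jaw": 0, "dx": 0.0269, "dy": 0.0219, "dz": 0, "twist": 0}, {"jaw": 0, "dx": 0.0269, "dy": 0.0219, "dz": 0, "twist": 0}, {"jaw": 0, "dx": 0.0269, "dy": 0.0219, "dz": 0, "twist": 0}, {"jaw": 0, "dx": 0.0269, "dy": 0.0219, "dz": 0, "twist": 0}, {"jaw": 0, "dx": 0.0269, "dy": 0.0219, "dz": 0, "twist": 0}, {"jaw": 0, "dx": 0.0269, "dy": 0.0219, "dz": 0, "twist": 0}, {"jaw": 0, "dx": 0.0269, "dy": 0.0219, "dz": 0, "twist": 0}, {"jaw": 0, "dx": 0.0269, "dy": 0.0219, "dz": 0, "twist": 0}, {"jaw": 0, "dx": 0.0269, "dy": 0.0219, "dz": 0, "twist": 0}, {"jaw": 0, "dx": 0.0269, "dy": 0.0219, "dz": 0, "twist": 0}, {"jaw": 0, "dx": 0.0269, "dy": 0.0219, "dz": 0, "twist": 0}]'

```text
t: 2.78
eef_pos: [0.434, 0.2933, 0.2926]
ee_rot: [-3.141, -0.0, -0.242]
force: [0.9, 0.6, 0.1]
width: 0.0438
gripper_force: 0.0
```

Emit:
move_arm --increments '[{"jaw": 0, "dx": 0.0269, "dy": 0.0219, "dz": 0, "twist": 0}, {"jaw": 0, "dx": 0.0269, "dy": 0.0219, "dz": 0, "twist": 0}, {"jaw": 0, "dx": 0.0269, "dy": 0.0219, "dz": 0, "twist": 0}, {"jaw": 0, "dx": 0.0269, "dy": 0.0219, "dz": 0, "twist": 0}, {"jaw": 0, "dx": 0.0269, "dy": 0.0219, "dz": 0, "twist": 0}, {"jaw": 0, "dx": 0.0269, "dy": 0.0219, "dz": 0, "twist": 0}, {"jaw": 0, "dx": 0.0269, "dy": 0.0219, "dz": 0, "twist": 0}, {"jaw": 0, "dx": 0, "dy": 0, "dz": 0, "twist": 0}, {"jaw": 0, "dx": 0, "dy": 0, "dz": 0, "twist": 0}]'

```text
t: 3.53
eef_pos: [0.5799, 0.099, 0.2917]
ee_rot: [3.141, 0.001, -0.246]
force: [0.0, -0.5, -1.0]
width: 0.0439
gripper_force: 0.0
```

Emit:
move_arm --increments '[{"jaw": 0, "dx": 0, "dy": 0, "dz": 0, "twist": 0.12}, {"jaw": 0, "dx": 0, "dy": 0, "dz": 0, "twist": 0.12}, {"jaw": 0, "dx": 0, "dy": 0, "dz": 0, "twist": 0.12}, {"jaw": 0, "dx": 0, "dy": 0, "dz": 0, "twist": 0.12}, {"jaw": 0, "dx": 0, "dy": 0, "dz": 0, "twist": 0.12}, {"jaw": 0, "dx": 0, "dy": 0, "dz": 0, "twist": 0.12}, {"jaw": 0, "dx": 0, "dy": 0, "dz": 0, "twist": 0.12}, {"jaw": 0, "dx": 0, "dy": 0, "dz": 0, "twist": 0.12}, {"jaw": 0, "dx": 0, "dy": 0, "dz": 0, "twist": 0}, {"jaw": 0, "dx": 0, "dy": 0, "dz": 0, "twist": 0}, {"jaw": 0, "dx": 0, "dy": 0, "dz": 0, "twist": 0}]'

```text
t: 4.45
eef_pos: [0.579, 0.1012, 0.2923]
ee_rot: [-3.141, 0.0, -1.198]
force: [0.0, -0.4, 0.0]
width: 0.0435
gripper_force: 0.0
```

Emit:
move_arm --increments '[{"jaw": 0, "dx": 0, "dy": 0, "dz": 0.02, "twist": 0}, {"jaw": 0, "dx": 0, "dy": 0, "dz": 0.02, "twist": 0}, {"jaw": 0, "dx": 0, "dy": 0, "dz": 0.02, "twist": 0}, {"jaw": 0, "dx": 0, "dy": 0, "dz": 0.02, "twist": 0}, {"jaw": 0, "dx": 0, "dy": 0, "dz": 0.02, "twist": 0}, {"jaw": 0, "dx": 0, "dy": 0, "dz": 0.015, "twist": 0}, {"jaw": 0, "dx": 0, "dy": 0, "dz": 0.01, "twist": 0}, {"jaw": 0, "dx": 0, "dy": 0, "dz": 0.005, "twist": 0}, {"jaw": 0, "dx": 0, "dy": 0, "dz": 0, "twist": 0}, {"jaw": 0, "dx": 0, "dy": 0, "dz": 0, "twist": 0}]'

```text
t: 5.28
eef_pos: [0.5796, 0.1009, 0.1627]
ee_rot: [-3.141, -0.0, -1.202]
force: [0.7, 0.0, -0.5]
width: 0.0441
gripper_force: 0.0
```

```bash
python3 - <<'E'
from h import *
a=crop("top",(.578,.099,.09),(40,40),"t2.png",5);b=crop("side",(.578,.09,.11),(40,40),"s2.png",5)
cv2.imwrite("pics/c2.png",np.hstack([a,b]))
s=arm.get_state();print(s["eef_pos"],s["ee_rot"],s["force"],s["moment"])
E
```

```text
t2.png x0,y0 234 199 scale 5
s2.png x0,y0 266 169 scale 5
[0.5798 0.101  0.1633] [-3.1398  0.     -1.2021] [-0.0628 -0.9149 -0.0593] [ 0.0475 -0.0135 -0.0236]
```

View pics/c2.png

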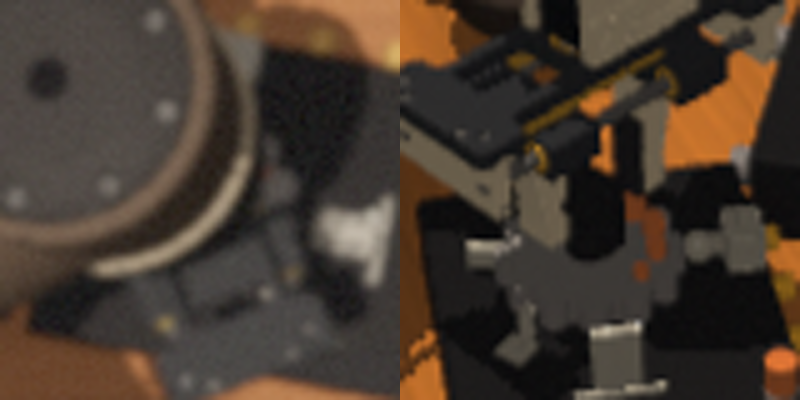

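Bar handle (about 600–640, 110–250 in the side crop) stands between the two open fingers; closing on it.

Emit:
move_arm --increments '[{"jaw": -1, "dx": 0, "dy": 0, "dz": 0, "twist": 0}, {"jaw": -1, "dx": 0, "dy": 0, "dz": 0, "twist": 0}, {"jaw": -1, "dx": 0, "dy": 0, "dz": 0, "twist": 0}, {"jaw": -1, "dx": 0, "dy": 0, "dz": 0, "twist": 0}, {"jaw": -1, "dx": 0, "dy": 0, "dz": 0, "twist": 0}, {"jaw": -1, "dx": 0, "dy": 0, "dz": 0, "twist": 0}]' --force 45

```text
t: 5.88
eef_pos: [0.5785, 0.1004, 0.1622]
ee_rot: [3.14, 0.0, -1.203]
force: [-3.0, 1.7, 2.7]
width: 0.0115
gripper_force: 44.8
```

```bash
cat > st.py <<'E'
from h import *
s=arm.get_state();y=s["ee_rot"][2];f=s["force"]
print("t",s["t"],"pos",s["eef_pos"],"yaw",y,"F",f,"M",s["moment"],"w",s["width"],s["gripper_force"])
print("F tool x,y",f[0]*np.cos(y)+f[1]*np.sin(y),f[0]*np.sin(y)-f[1]*np.cos(y))
E
python3 st.py
```

```text
t 5.8833 pos [0.5785 0.1004 0.1622] yaw -1.2030010672646843 F [-2.9824  1.7148  2.6841] M [ 0.254   1.3531 -0.2253] w 0.011543976704975612 44.774190187454224
F tool x,y -2.672479506446745 2.1664043216190048
```

Emit:
move_arm --increments '[{"jaw": -1, "dx": 0, "dy": 0, "dz": 0, "twist": -0.05}, {"jaw": -1, "dx": 0, "dy": 0, "dz": 0, "twist": -0.05}, {"jaw": -1, "dx": 0, "dy": 0, "dz": 0, "twist": -0.05}, {"jaw": -1, "dx": 0, "dy": 0, "dz": 0, "twist": -0.05}, {"jaw": -1, "dx": 0, "dy": 0, "dz": 0, "twist": -0.05}, {"jaw": -1, "dx": 0, "dy": 0, "dz": 0, "twist": -0.05}, {"jaw": -1, "dx": 0, "dy": 0, "dz": 0, "twist": -0.05}, {"jaw": -1, "dx": 0, "dy": 0, "dz": 0, "twist": -0.05}, {"jaw": -1, "dx": 0, "dy": 0, "dz": 0, "twist": -0.05}, {"jaw": -1, "dx": 0, "dy": 0, "dz": 0, "twist": 0}]'

```text
t: 6.72
eef_pos: [0.5791, 0.1009, 0.1622]
ee_rot: [-3.141, 0.0, -0.75]
force: [-1.5, 2.3, 1.3]
width: 0.0119
gripper_force: 44.6
```

```bash
python3 st.py
```

```text
t 6.7167 pos [0.5791 0.1009 0.1622] yaw -0.7503565464389079 F [-1.5042  2.3213  1.2961] M [0.6308 0.6538 0.1854] w 0.011929207576804353 44.61281776428223
F tool x,y -2.683101596193195 -0.6722034684938654
```

Emit:
move_arm --increments '[{"jaw": -1, "dx": 0, "dy": 0, "dz": 0, "twist": -0.05}, {"jaw": -1, "dx": 0, "dy": 0, "dz": 0, "twist": -0.05}, {"jaw": -1, "dx": 0, "dy": 0, "dz": 0, "twist": -0.05}, {"jaw": -1, "dx": 0, "dy": 0, "dz": 0, "twist": -0.05}, {"jaw": -1, "dx": 0, "dy": 0, "dz": 0, "twist": -0.05}, {"jaw": -1, "dx": 0, "dy": 0, "dz": 0, "twist": -0.05}, {"jaw": -1, "dx": 0, "dy": 0, "dz": 0, "twist": -0.05}, {"jaw": -1, "dx": 0, "dy": 0, "dz": 0, "twist": -0.05}, {"jaw": -1, "dx": 0, "dy": 0, "dz": 0, "twist": -0.05}, {"jaw": -1, "dx": 0, "dy": 0, "dz": 0, "twist": -0.05}, {"jaw": -1, "dx": 0, "dy": 0, "dz": 0, "twist": -0.02}, {"jaw": -1, "dx": 0, "dy": 0, "dz": 0, "twist": 0}]'

```text
t: 7.72
eef_pos: [0.5795, 0.1016, 0.1622]
ee_rot: [-3.14, -0.001, -0.233]
force: [-1.1, 5.0, 0.2]
width: 0.0118
gripper_force: 44.6
```

```bash
python3 st.py
```

```text
t 7.7167 pos [0.5795 0.1016 0.1622] yaw -0.23298747999513525 F [-1.1188  4.9528  0.1504] M [1.864  0.4148 0.0952] w 0.011802979541131572 44.6451061964035
F tool x,y -2.232143296960432 -4.560664799230764
```

Emit:
move_arm --increments '[{"jaw": -1, "dx": 0, "dy": -0.001, "dz": 0, "twist": -0.02}, {"jaw": -1, "dx": 0, "dy": 0, "dz": 0, "twist": -0.02}, {"jaw": -1, "dx": 0, "dy": 0, "dz": 0, "twist": -0.02}, {"jaw": -1, "dx": 0, "dy": 0, "dz": 0, "twist": 0}]'

```text
t: 8.05
eef_pos: [0.5796, 0.1018, 0.1622]
ee_rot: [-3.141, -0.0, -0.172]
force: [-0.9, 3.0, 0.6]
width: 0.0117
gripper_force: 44.7
```

```bash
python3 st.py
```

```text
t 8.05 pos [0.5796 0.1018 0.1622] yaw -0.17163878464799498 F [-0.9288  3.0131  0.5925] M [ 1.0954  0.3206 -0.0798] w 0.011749955471965745 44.718300104141235
F tool x,y -1.42975751531279 -2.8102302405972632
```

Emit:
move_arm --increments '[{"jaw": -1, "dx": 0, "dy": -0.0005, "dz": 0, "twist": -0.015}, {"jaw": -1, "dx": 0, "dy": 0, "dz": 0, "twist": -0.005}, {"jaw": -1, "dx": 0, "dy": 0, "dz": 0, "twist": 0}]'

```text
t: 8.3
eef_pos: [0.5796, 0.102, 0.1622]
ee_rot: [3.141, -0.0, -0.153]
force: [-0.1, 1.1, 1.2]
width: 0.0119
gripper_force: 44.8
```

```bash
python3 st.py
```

```text
t 8.3 pos [0.5796 0.102  0.1622] yaw -0.15250455490753412 F [-0.0559  1.0733  1.1747] M [ 0.2223  0.0476 -0.1014] w 0.011939489334292367 44.753878712654114
F tool x,y -0.21824958102519126 -1.0523127663206244
```

Emit:
move_arm --increments '[{"jaw": -1, "dx": 0, "dy": 0, "dz": 0, "twist": -0.015}, {"jaw": -1, "dx": 0, "dy": 0, "dz": 0, "twist": 0}, {"jaw": -1, "dx": 0, "dy": 0, "dz": 0, "twist": 0}]'

```text
t: 8.55
eef_pos: [0.5796, 0.1021, 0.1622]
ee_rot: [3.142, -0.0, -0.138]
force: [-0.7, 0.5, 1.3]
width: 0.0115
gripper_force: 44.7
```

```bash
python3 st.py
```

```text
t 8.55 pos [0.5796 0.1021 0.1622] yaw -0.13760380504563896 F [-0.6785  0.4611  1.3094] M [ 0.0566 -0.013  -0.1389] w 0.01153568709844494 44.71412658691406
F tool x,y -0.7352984176359589 -0.36371463026849343
```

Emit:
move_arm --increments '[{"jaw": -1, "dx": 0, "dy": 0, "dz": 0, "twist": -0.012}, {"jaw": -1, "dx": 0, "dy": 0, "dz": 0, "twist": 0}]'

```text
t: 8.72
eef_pos: [0.5796, 0.1021, 0.1622]
ee_rot: [3.142, -0.0, -0.125]
force: [0.0, 0.3, 1.2]
width: 0.0116
gripper_force: 44.7
```

```bash
python3 st.py
```

```text
t 8.7167 pos [0.5796 0.1021 0.1622] yaw -0.12479469794335651 F [0.0199 0.2584 1.2093] M [-0.08   -0.0808 -0.1094] w 0.011603954153096507 44.73637640476227
F tool x,y -0.012416200941324184 -0.2588875571881154
```

Emit:
move_arm --increments '[{"jaw": -1, "dx": 0, "dy": 0, "dz": 0, "twist": -0.012}, {"jaw": -1, "dx": 0, "dy": 0, "dz": 0, "twist": 0}]'

```text
t: 8.88
eef_pos: [0.5796, 0.1021, 0.1622]
ee_rot: [3.142, -0.0, -0.113]
force: [0.8, 0.3, 0.7]
width: 0.0119
gripper_force: 44.7
```

```bash
python3 st.py
```

```text
t 8.8833 pos [0.5796 0.1021 0.1622] yaw -0.11279462074154911 F [0.8468 0.3265 0.67  ] M [-0.1045 -0.0933 -0.1705] w 0.0118853681321643 44.74090397357941
F tool x,y 0.80464734478332 -0.4197486807549557
```

Emit:
move_arm --increments '[{"jaw": -1, "dx": 0, "dy": 0, "dz": 0, "twist": -0.01}, {"jaw": -1, "dx": 0, "dy": 0, "dz": 0, "twist": 0}]'

```text
t: 9.05
eef_pos: [0.5796, 0.1021, 0.1622]
ee_rot: [3.142, -0.0, -0.103]
force: [0.7, -0.3, 2.0]
width: 0.0118
gripper_force: 44.8
```

```bash
python3 st.py
```

```text
t 9.05 pos [0.5796 0.1021 0.1622] yaw -0.10302496348426948 F [ 0.7132 -0.301   2.0132] M [-0.1033 -0.1311 -0.1524] w 0.01178583037365988 44.77056920528412
F tool x,y 0.7404152570456708 0.22608759348079632
```

Emit:
move_arm --increments '[{"jaw": -1, "dx": 0, "dy": 0, "dz": 0, "twist": -0.006}, {"jaw": -1, "dx": 0, "dy": 0, "dz": 0, "twist": 0}]'

```text
t: 9.22
eef_pos: [0.5796, 0.1021, 0.1622]
ee_rot: [-3.142, -0.0, -0.097]
force: [0.4, -0.4, 1.5]
width: 0.0115
gripper_force: 44.8
```

```bash
python3 st.py
```

```text
t 9.2167 pos [0.5796 0.1021 0.1622] yaw -0.09739503431673402 F [ 0.3859 -0.4471  1.4598] M [-0.2497 -0.1763 -0.2537] w 0.011464181993009526 44.82492506504059
F tool x,y 0.4275933555330806 0.4074729138773186
```

Emit:
move_arm --increments '[{"jaw": -1, "dx": 0, "dy": 0, "dz": 0, "twist": -0.006}, {"jaw": -1, "dx": 0, "dy": 0, "dz": 0, "twist": 0}]'

```text
t: 9.38
eef_pos: [0.5796, 0.1022, 0.1622]
ee_rot: [-3.141, -0.0, -0.091]
force: [-0.2, -0.5, 2.2]
width: 0.0117
gripper_force: 44.9
```

```bash
python3 st.py
```

```text
t 9.3833 pos [0.5796 0.1022 0.1622] yaw -0.09139216413571183 F [-0.2125 -0.5257  2.2104] M [-0.2233 -0.137  -0.2744] w 0.011729696210932103 44.857163429260254
F tool x,y -0.16367726936920443 0.5429198695454777
```

Emit:
move_arm --increments '[{"jaw": -1, "dx": 0, "dy": 0, "dz": 0, "twist": -0.004}, {"jaw": -1, "dx": 0, "dy": 0, "dz": 0, "twist": 0}]'

```text
t: 9.55
eef_pos: [0.5796, 0.1021, 0.1622]
ee_rot: [-3.142, -0.0, -0.088]
force: [-0.3, -0.0, 2.4]
width: 0.0115
gripper_force: 44.9
```

```bash
python3 st.py
```

```text
t 9.55 pos [0.5796 0.1021 0.1622] yaw -0.08761923389608639 F [-0.2847 -0.0016  2.3783] M [-0.2028 -0.1893 -0.2695] w 0.01149977401444298 44.88988637924194
F tool x,y -0.2834901021388843 0.02649295416730638
```

```bash
cat > av.py <<'E'
from h import *
L=[]
for k in range(8):
    arm.grab_frame("top");s=arm.get_state();L.append(np.r_[s["moment"],s["force"],s["ee_rot"][2]])
print(s["t"],np.mean(L,0),np.std(L,0)[2])
E
python3 av.py
```

```text
9.95 [-0.2247 -0.1946 -0.3174  0.3286 -0.2633  2.4873 -0.0878] 0.019609180532705398
```

Emit:
move_arm --increments '[{"jaw": -1, "dx": 0, "dy": 0, "dz": 0, "twist": -0.004}, {"jaw": -1, "dx": 0, "dy": 0, "dz": 0, "twist": -0.004}, {"jaw": -1, "dx": 0, "dy": 0, "dz": 0, "twist": 0}]'

```text
t: 10.2
eef_pos: [0.5796, 0.1021, 0.1622]
ee_rot: [-3.141, -0.0, -0.08]
force: [-0.7, -0.3, 2.3]
width: 0.0117
gripper_force: 45.0
```

```bash
python3 av.py
```

```text
10.6 [-0.2138 -0.2258 -0.4113  0.3624 -0.6725  3.0456 -0.0798] 0.038891239028795994
```

Emit:
move_arm --increments '[{"jaw": -1, "dx": 0, "dy": 0, "dz": 0, "twist": 0.03}, {"jaw": -1, "dx": 0, "dy": 0, "dz": 0, "twist": 0.06}, {"jaw": -1, "dx": 0, "dy": 0, "dz": 0, "twist": 0.06}, {"jaw": -1, "dx": 0, "dy": 0, "dz": 0, "twist": 0.06}, {"jaw": -1, "dx": 0, "dy": 0, "dz": 0, "twist": 0.06}, {"jaw": -1, "dx": 0, "dy": 0, "dz": 0, "twist": 0.06}, {"jaw": -1, "dx": 0, "dy": 0, "dz": 0, "twist": 0.06}, {"jaw": -1, "dx": 0, "dy": 0, "dz": 0, "twist": 0.06}, {"jaw": -1, "dx": 0, "dy": 0, "dz": 0, "twist": 0.06}, {"jaw": -1, "dx": 0, "dy": 0, "dz": 0, "twist": 0.06}, {"jaw": -1, "dx": 0, "dy": 0, "dz": 0, "twist": 0.06}, {"jaw": -1, "dx": 0, "dy": 0, "dz": 0, "twist": 0.06}]'

```text
t: 11.6
eef_pos: [0.5792, 0.1012, 0.1622]
ee_rot: [3.14, -0.0, -0.772]
force: [-1.3, -4.8, 4.9]
width: 0.0117
gripper_force: 44.6
```

```bash
python3 st.py
```

```text
t 11.6 pos [0.5792 0.1012 0.1622] yaw -0.7718466463104185 F [-1.3152 -4.7871  4.9436] M [-1.7133  0.2047  0.2901] w 0.011734491000512718 44.61374759674072
F tool x,y 2.3962474261004214 4.347844006591777
```

Emit:
move_arm --increments '[{"jaw": -1, "dx": 0.0006, "dy": 0.0011, "dz": 0, "twist": 0.06}, {"jaw": -1, "dx": 0, "dy": 0, "dz": 0, "twist": 0.06}, {"jaw": -1, "dx": 0, "dy": 0, "dz": 0, "twist": 0.06}, {"jaw": -1, "dx": 0, "dy": 0, "dz": 0, "twist": 0.06}, {"jaw": -1, "dx": 0, "dy": 0, "dz": 0, "twist": 0.06}, {"jaw": -1, "dx": 0, "dy": 0, "dz": 0, "twist": 0.06}, {"jaw": -1, "dx": 0, "dy": 0, "dz": 0, "twist": 0.06}, {"jaw": -1, "dx": 0, "dy": 0, "dz": 0, "twist": 0.06}, {"jaw": -1, "dx": 0, "dy": 0, "dz": 0, "twist": 0.06}, {"jaw": -1, "dx": 0, "dy": 0, "dz": 0, "twist": 0.06}, {"jaw": -1, "dx": 0, "dy": 0, "dz": 0, "twist": 0.06}, {"jaw": -1, "dx": 0, "dy": 0, "dz": 0, "twist": 0.06}]'

```text
t: 12.6
eef_pos: [0.578, 0.1004, 0.1622]
ee_rot: [3.139, -0.001, -1.492]
force: [-5.1, -1.0, 8.5]
width: 0.0115
gripper_force: 44.6
```

```bash
python3 st.py
```

```text
t 12.6 pos [0.578  0.1004 0.1622] yaw -1.49182239464975 F [-5.1275 -0.9912  8.5213] M [-0.3112  1.7456  0.1783] w 0.011485938922130774 44.623732566833496
F tool x,y 0.5835787583684935 5.189761012029536
```

Emit:
move_arm --increments '[{"jaw": -1, "dx": 0, "dy": 0.0012, "dz": -0.0005, "twist": 0.06}, {"jaw": -1, "dx": 0, "dy": 0, "dz": 0, "twist": 0.06}, {"jaw": -1, "dx": 0, "dy": 0, "dz": 0, "twist": 0.06}, {"jaw": -1, "dx": 0, "dy": 0, "dz": 0, "twist": 0.06}, {"jaw": -1, "dx": 0, "dy": 0, "dz": 0, "twist": 0.06}, {"jaw": -1, "dx": 0, "dy": 0, "dz": 0, "twist": 0.06}, {"jaw": -1, "dx": 0, "dy": 0, "dz": 0, "twist": 0.06}, {"jaw": -1, "dx": 0, "dy": 0, "dz": 0, "twist": 0.06}, {"jaw": -1, "dx": 0, "dy": 0, "dz": 0, "twist": 0.06}, {"jaw": -1, "dx": 0, "dy": 0, "dz": 0, "twist": 0.06}, {"jaw": -1, "dx": 0, "dy": 0, "dz": 0, "twist": 0.06}, {"jaw": -1, "dx": 0, "dy": 0, "dz": 0, "twist": 0.06}]'

```text
t: 13.6
eef_pos: [0.5767, 0.1007, 0.1622]
ee_rot: [3.14, -0.002, -2.212]
force: [-4.6, 1.5, 4.4]
width: 0.0118
gripper_force: 44.7
```

```bash
python3 st.py
```

```text
t 13.6 pos [0.5767 0.1007 0.1622] yaw -2.2122694557704436 F [-4.5643  1.4553  4.4109] M [0.6523 1.6084 0.0436] w 0.011776688883752304 44.65735852718353
F tool x,y 1.565207545474213 4.5278005293556784
```

Emit:
move_arm --increments '[{"jaw": -1, "dx": 0.0004, "dy": 0.001, "dz": 0, "twist": 0.04}, {"jaw": -1, "dx": 0, "dy": 0, "dz": 0, "twist": 0.035}, {"jaw": -1, "dx": 0, "dy": 0, "dz": 0, "twist": 0}]'

```text
t: 13.85
eef_pos: [0.5764, 0.1009, 0.1622]
ee_rot: [3.141, -0.001, -2.286]
force: [-1.7, -0.1, 1.3]
width: 0.012
gripper_force: 44.8
```

```bash
python3 st.py
```

```text
t 13.85 pos [0.5764 0.1009 0.1622] yaw -2.286033956232667 F [-1.6846 -0.0676  1.3041] M [-0.3685  0.1394 -0.1585] w 0.012004593854051478 44.7723251581192
F tool x,y 1.155803618364062 1.2274861387874019
```

Emit:
move_arm --increments '[{"jaw": 0, "dx": 0, "dy": 0, "dz": 0, "twist": 0}, {"jaw": 0, "dx": 0, "dy": 0, "dz": 0, "twist": 0}, {"jaw": 0, "dx": 0, "dy": 0, "dz": 0, "twist": 0}, {"jaw": 0, "dx": 0, "dy": 0, "dz": 0, "twist": 0}, {"jaw": 0, "dx": 0, "dy": 0, "dz": 0, "twist": 0}, {"jaw": 0, "dx": 0, "dy": 0, "dz": -0.01, "twist": 0}, {"jaw": 0, "dx": 0, "dy": 0, "dz": -0.02, "twist": 0}, {"jaw": 0, "dx": 0, "dy": 0, "dz": -0.03, "twist": 0}, {"jaw": 0, "dx": 0, "dy": 0, "dz": -0.03, "twist": 0}, {"jaw": 0, "dx": 0, "dy": 0, "dz": -0.03, "twist": 0}, {"jaw": 0, "dx": 0, "dy": 0, "dz": 0, "twist": 0}]'

```text
t: 14.77
eef_pos: [0.5794, 0.1016, 0.2903]
ee_rot: [-3.136, 0.009, -2.284]
force: [1.5, -0.6, 0.9]
width: 0.0435
gripper_force: 0.0
```

```bash
python3 - <<'E'
from h import *
a=crop("top",(.578,.099,.09),(40,40),"t3.png",5);b=crop("side",(.578,.08,.08),(40,40),"s3.png",5)
cv2.imwrite("pics/c3.png",np.hstack([a,b]))
for n in ("lock_push","lock"):
  for c in("side","top"):
    for d in arm.pinpoint(c,n)[:2]: print(n,c,d)
    d=arm.silhouettes(c,n)
    if d: v,u=np.nonzero(d[0]["pixels"]);print(d[0]["score"],len(u),u.mean(),v.mean())
s=arm.get_state();print(s["eef_pos"],s["ee_rot"],s["t"])
E
```

```text
t3.png x0,y0 234 199 scale 5
s3.png x0,y0 268 181 scale 5
lock_push side {'position': [0.5767, 0.1035, 0.0533], 'score': 0.58}
lock_push side {'position': [0.562, 0.0173, 0.0816], 'score': 0.41}
lock_push top {'position': [0.6305, -0.0157, 0.0542], 'score': 0.62}
lock_push top {'position': [0.5615, 0.0142, 0.0811], 'score': 0.47}
0.53 68 303.8382352941176 245.05882352941177Traceback (most recent call last):
  File "<stdin>", line 6, in <module>
ValueError: it knows: candy_dish, coaster, fan, handheld, head_unit, lock_push, mug, roller, screwdriver, spare_coil, tuner, turret_grip, zero_stop
```

View pics/c3.png

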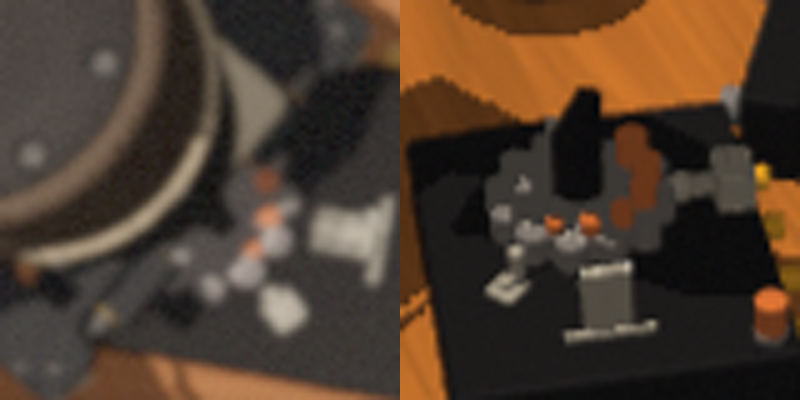

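Side crop: the turret has turned, lock tab still out at about (610, 330), spare coil upright at (770, 315). Now to the lock.

Emit:
move_arm --increments '[{"jaw": -1, "dx": 0, "dy": 0, "dz": 0, "twist": -0.1}, {"jaw": -1, "dx": 0, "dy": 0, "dz": 0, "twist": -0.1}, {"jaw": -1, "dx": 0, "dy": 0, "dz": 0, "twist": -0.1}, {"jaw": -1, "dx": 0, "dy": 0, "dz": 0, "twist": -0.1}, {"jaw": -1, "dx": 0, "dy": 0, "dz": 0, "twist": -0.11}, {"jaw": -1, "dx": 0.03, "dy": 0, "dz": 0, "twist": 0}, {"jaw": -1, "dx": 0.03, "dy": 0, "dz": 0, "twist": 0}, {"jaw": -1, "dx": 0.03, "dy": 0, "dz": 0, "twist": 0}, {"jaw": -1, "dx": 0.02, "dy": 0, "dz": 0, "twist": 0}, {"jaw": -1, "dx": 0, "dy": 0, "dz": 0, "twist": 0}, {"jaw": -1, "dx": 0, "dy": 0, "dz": 0, "twist": 0}, {"jaw": -1, "dx": 0, "dy": 0, "dz": 0, "twist": 0}]'

```text
t: 16.07
eef_pos: [0.5546, -0.0066, 0.2821]
ee_rot: [3.141, -0.0, -1.775]
force: [0.2, 1.7, -0.8]
width: 0.0004
gripper_force: 0.0
```

```bash
python3 - <<'E'
from h import *
s=arm.get_state();p=s["eef_pos"];print(s["t"],p,s["ee_rot"],s["width"])
y=-.202;R=np.array([[np.cos(y),-np.sin(y)],[np.sin(y),np.cos(y)]])
print("rel axis, tuner frame",R.T@(p[:2]-[.579,.1012]))
crop("top",(.578,.08,.09),(40,40),"t4.png",5);b=crop("side",(.578,.08,.08),(40,40),"s4.png",5)
cv2.imwrite("pics/c4.png",np.hstack([cv2.imread("pics/t4.png"),b]))
E
```

```text
16.0667 [ 0.5546 -0.0066  0.2821] [ 3.1407 -0.0005 -1.7753] 0.00039384190775273775
rel axis, tuner frame [-0.0023 -0.1105]
t4.png x0,y0 242 199 scale 5
s4.png x0,y0 268 181 scale 5
```

View pics/c4.png

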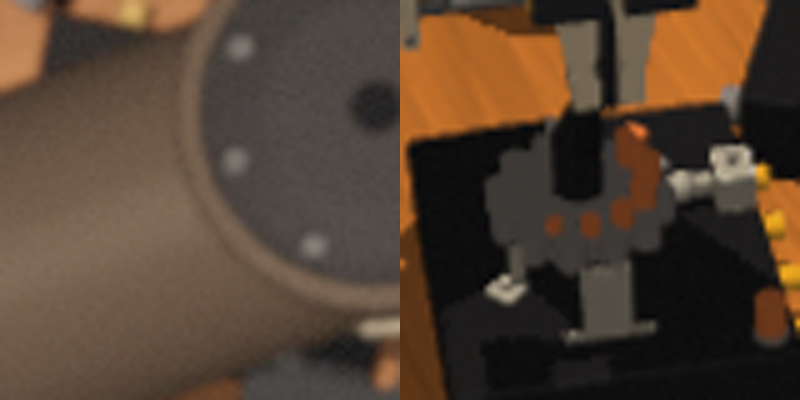

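```bash
python3 - <<'E'
from h import *
y=-.202;R=np.array([[np.cos(y),-np.sin(y)],[np.sin(y),np.cos(y)]]);ax=np.array([.579,.1012])
def W(x,yy,z): p=ax+R@[x,yy];return (p[0],p[1],z)
sc=lambda P:np.round((proj("side",P)-[268,181]+.5)*5)+[400,0]
tc=lambda P:np.round((proj("top",P)-[219,179]+.5)*3.333)
for d in(.0875,):
  for x in(-.012,.012):
    for z in(.057,.093): print("tab",x,z,"sidecrop",sc(W(x,-d,z)),"top0",tc(W(x,-d,z)))
for k in range(6):
  a=np.radians(30*k-120);print("coil",k,sc(W(.034*np.cos(a),.034*np.sin(a),.079+.002*k)))
print("boxedge",sc(W(0,-.12,.055)),"roller",sc(W(.056,0,.063)))
print("spots (from s3 crop) on z=.055:")
for q in [(565,338),(655,325),(585,268),(632,265)]:
  for z in(.057,.093):
    p=ray("side",((q[0]-400)/5-.5+268,q[1]/5-.5+181),z)[:2];print(q,z,R.T@(p-ax))
E
```

```text
tab -0.012 0.057 sidecrop [595. 332.] top0 [297. 241.]
tab -0.012 0.093 sidecrop [592. 276.] top0 [296. 239.]
tab 0.012 0.057 sidecrop [644. 325.] top0 [303. 210.]
tab 0.012 0.093 sidecrop [642. 269.] top0 [302. 207.]
coil 0 [564. 221.]
coil 1 [600. 219.]
coil 2 [632. 206.]
coil 3 [653. 183.]
coil 4 [656. 158.]
coil 5 [641. 135.]
boxedge [631. 377.] roller [700. 189.]
spots (from s3 crop) on z=.055:
(565, 338) 0.057 [-0.0267 -0.0891]
(565, 338) 0.093 [-0.031  -0.1274]
(655, 325) 0.057 [ 0.0173 -0.0885]
(655, 325) 0.093 [ 0.0112 -0.1268]
(585, 268) 0.057 [-0.0094 -0.0412]
(585, 268) 0.093 [-0.0144 -0.0813]
(632, 265) 0.057 [ 0.0137 -0.0435]
(632, 265) 0.093 [ 0.0078 -0.0836]
```

Emit:
move_arm --increments '[{"jaw": -1, "dx": 0, "dy": 0, "dz": 0.025, "twist": 0}, {"jaw": -1, "dx": 0, "dy": 0, "dz": 0.025, "twist": 0}, {"jaw": -1, "dx": 0, "dy": 0, "dz": 0.025, "twist": 0}, {"jaw": -1, "dx": 0, "dy": 0, "dz": 0.025, "twist": 0}, {"jaw": -1, "dx": 0, "dy": 0, "dz": 0.02, "twist": 0}, {"jaw": -1, "dx": 0, "dy": 0, "dz": 0.015, "twist": 0}, {"jaw": -1, "dx": 0, "dy": 0, "dz": 0.007, "twist": 0}, {"jaw": -1, "dx": 0, "dy": 0, "dz": 0, "twist": 0}, {"jaw": -1, "dx": 0, "dy": 0, "dz": 0, "twist": 0}, {"jaw": -1, "dx": 0, "dy": 0, "dz": 0, "twist": 0}]'

```text
t: 17.0
eef_pos: [0.5554, -0.0062, 0.1417]
ee_rot: [-3.14, 0.001, -1.774]
force: [-0.9, -0.2, -0.2]
width: 0.0008
gripper_force: 0.0
```

```bash
cat > lk.py <<'E'
from h import *
y=-.202;R=np.array([[np.cos(y),-np.sin(y)],[np.sin(y),np.cos(y)]]);L=[]
for k in range(3):
    if k: arm.grab_frame("side")
    s=arm.get_state();L.append(R.T@s["force"][:2])
print(s["t"],"rel",R.T@(s["eef_pos"][:2]-[.579,.1012]),"z",s["eef_pos"][2],"F tuner xy",np.mean(L,0),"Fz",s["force"][2])
E
python3 lk.py; python3 - <<'E'
from h import *
b=crop("side",(.565,.02,.08),(50,37),"s5.png",8)
E
```

```text
17.1 rel [-0.0016 -0.1101] z 0.14183126053428313 F tuner xy [-0.1106 -0.1077] Fz -0.44869930726206686
s5.png x0,y0 262 201 scale 8
```

View pics/s5.png

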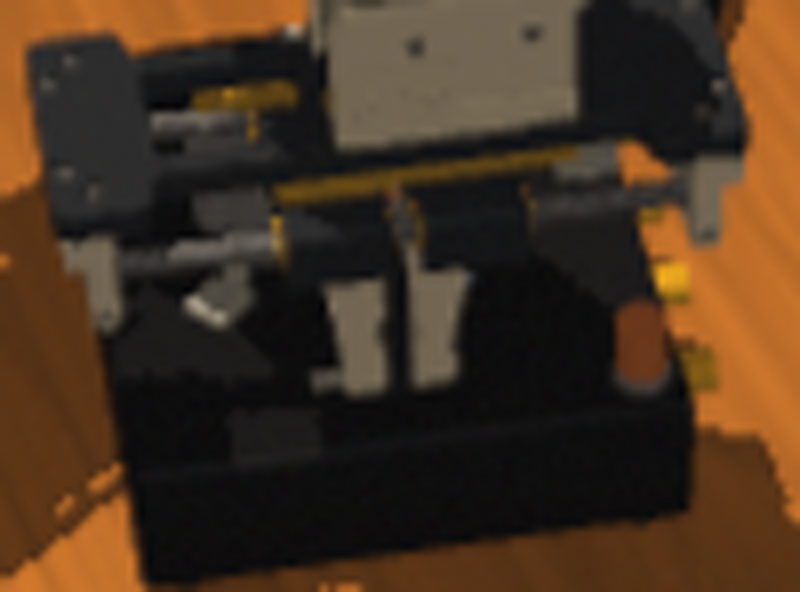

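Closed fingertips (350–460, 285–390) stand just in front of the tab, spare coil upright at (640, 340). Pushing gently.

Emit:
move_arm --increments '[{"jaw": -1, "dx": -0.004, "dy": 0, "dz": 0, "twist": 0}, {"jaw": -1, "dx": -0.004, "dy": 0, "dz": 0, "twist": 0}, {"jaw": -1, "dx": -0.002, "dy": 0, "dz": 0, "twist": 0}, {"jaw": -1, "dx": -0.002, "dy": 0, "dz": 0, "twist": 0}, {"jaw": -1, "dx": -0.002, "dy": 0, "dz": 0, "twist": 0}, {"jaw": -1, "dx": -0.002, "dy": 0, "dz": 0, "twist": 0}]'

```text
t: 17.65
eef_pos: [0.558, 0.0092, 0.1408]
ee_rot: [-3.142, -0.0, -1.775]
force: [0.6, -2.5, 2.1]
width: 0.0005
gripper_force: 0.8
```

```bash
python3 lk.py
```

```text
17.75 rel [-0.0022 -0.0942] z 0.14062265493088616 F tuner xy [ 0.541  -0.4723] Fz -1.0619064298755023
```

Emit:
move_arm --increments '[{"jaw": -1, "dx": -0.002, "dy": 0, "dz": 0, "twist": 0}, {"jaw": -1, "dx": -0.002, "dy": 0, "dz": 0, "twist": 0}, {"jaw": -1, "dx": -0.001, "dy": 0, "dz": 0, "twist": 0}]'

```text
t: 18.0
eef_pos: [0.5589, 0.014, 0.1406]
ee_rot: [3.141, -0.0, -1.775]
force: [-0.8, -2.2, -0.4]
width: 0.0007
gripper_force: 0.8
```

```bash
python3 lk.py
```

```text
18.1 rel [-0.0022 -0.0893] z 0.14058928331774806 F tuner xy [-0.0453 -1.1098] Fz -0.2497914800205998
```

Emit:
move_arm --increments '[{"jaw": -1, "dx": -0.001, "dy": 0, "dz": 0, "twist": 0}, {"jaw": -1, "dx": -0.001, "dy": 0, "dz": 0, "twist": 0}, {"jaw": -1, "dx": -0.001, "dy": 0, "dz": 0, "twist": 0}]'

```text
t: 18.35
eef_pos: [0.5595, 0.0169, 0.1406]
ee_rot: [3.141, -0.0, -1.775]
force: [0.1, -1.8, -0.4]
width: 0.0002
gripper_force: 0.8
```

```bash
python3 lk.py
```

```text
18.45 rel [-0.0022 -0.0865] z 0.1406021703040648 F tuner xy [ 0.2601 -1.6386] Fz -0.6026947892141588
```

Emit:
move_arm --increments '[{"jaw": -1, "dx": -0.001, "dy": 0, "dz": 0, "twist": 0}, {"jaw": -1, "dx": 0, "dy": 0, "dz": 0, "twist": 0}]'

```text
t: 18.62
eef_pos: [0.5595, 0.0171, 0.1407]
ee_rot: [3.141, -0.001, -1.775]
force: [0.4, -6.1, 1.1]
width: 0.0006
gripper_force: 3.0
```

```bash
python3 lk.py
```

```text
18.7167 rel [-0.0023 -0.0863] z 0.14062925915286079 F tuner xy [ 1.3741 -6.0291] Fz 1.1735526540386112
```

Emit:
move_arm --increments '[{"jaw": -1, "dx": -0.0005, "dy": 0, "dz": 0, "twist": 0}, {"jaw": -1, "dx": 0, "dy": 0, "dz": 0, "twist": 0}]'

```text
t: 18.88
eef_pos: [0.5595, 0.0172, 0.1406]
ee_rot: [3.141, -0.002, -1.775]
force: [0.7, -8.4, 1.8]
width: 0.0008
gripper_force: 4.0
```

```bash
python3 lk.py
```

```text
18.9833 rel [-0.0022 -0.0862] z 0.1406896103692485 F tuner xy [ 1.9481 -7.9114] Fz 0.5634626109349827
```

Emit:
move_arm --increments '[{"jaw": -1, "dx": 0.004, "dy": 0, "dz": 0, "twist": 0}, {"jaw": -1, "dx": 0.01, "dy": 0, "dz": 0, "twist": 0}, {"jaw": -1, "dx": 0, "dy": 0, "dz": -0.03, "twist": 0}, {"jaw": -1, "dx": 0, "dy": 0, "dz": -0.04, "twist": 0}, {"jaw": -1, "dx": 0, "dy": 0, "dz": -0.04, "twist": 0}, {"jaw": -1, "dx": 0, "dy": 0, "dz": -0.04, "twist": 0}, {"jaw": -1, "dx": -0.02, "dy": 0.035, "dz": 0, "twist": 0}, {"jaw": -1, "dx": -0.02, "dy": 0.035, "dz": 0, "twist": 0}, {"jaw": -1, "dx": -0.02, "dy": 0.035, "dz": 0, "twist": 0}, {"jaw": -1, "dx": -0.02, "dy": 0.035, "dz": 0, "twist": 0}, {"jaw": -1, "dx": 0, "dy": 0, "dz": 0, "twist": 0}, {"jaw": -1, "dx": 0, "dy": 0, "dz": 0, "twist": 0}]'

```text
t: 19.98
eef_pos: [0.4349, 0.1126, 0.2914]
ee_rot: [-3.14, 0.002, -1.77]
force: [0.8, 0.2, 0.2]
width: 0.0008
gripper_force: 0.0
```

```bash
python3 - <<'E'
from h import *
y=-.202;R=np.array([[np.cos(y),-np.sin(y)],[np.sin(y),np.cos(y)]]);ax=np.array([.579,.1012])
b=crop("side",(.568,.05,.07),(33,33),"s6.png",6);a=crop("top",(.568,.05,.07),(33,33),"t6.png",6)
cv2.imwrite("pics/c6.png",np.hstack([a,b]))
for c in("side","top"):
  for n in("lock_push","turret_grip","spare_coil"):
    for d in arm.pinpoint(c,n)[:1]: print(c,n,d,R.T@(np.array(d["position"][:2])-ax))
def W(x,yy,z): p=ax+R@[x,yy];return (p[0],p[1],z)
o=np.round(proj("side",(.568,.05,.07)))-33
for d in(.0875,.0755):
  for x in(-.015,.009):
    for z in(.057,.093): print("tab",d,x,z,np.round((proj("side",W(x,-d,z))-o+.5)*6)+[396,0])
for k in range(6):
  a=np.radians(30*k-120);print("coil",k,np.round((proj("side",W(.034*np.cos(a),.034*np.sin(a),.079+.002*k))-o+.5)*6)+[396,0])
E
```

```text
s6.png x0,y0 276 200 scale 6
t6.png x0,y0 262 211 scale 6
side lock_push {'position': [0.5652, 0.0282, 0.0793], 'score': 0.59} [ 0.0011 -0.0743]
side turret_grip {'position': [0.5792, 0.1003, 0.1132], 'score': 0.75} [ 0.0004 -0.0008]
top lock_push {'position': [0.5658, 0.0283, 0.0805], 'score': 0.58} [ 0.0017 -0.0741]
top turret_grip {'position': [0.5811, 0.1028, 0.1119], 'score': 0.79} [0.0017 0.002 ]
top spare_coil {'position': [0.6308, -0.0166, 0.053], 'score': 0.4} [ 0.0744 -0.105 ]
tab 0.0875 -0.015 0.057 [574. 285.]
tab 0.0875 -0.015 0.093 [571. 218.]
tab 0.0875 0.009 0.057 [633. 277.]
tab 0.0875 0.009 0.093 [631. 210.]
tab 0.0755 -0.015 0.057 [570. 265.]
tab 0.0755 -0.015 0.093 [566. 198.]
tab 0.0755 0.009 0.057 [628. 257.]
tab 0.0755 0.009 0.093 [626. 190.]
coil 0 [545. 151.]
coil 1 [588. 149.]
coil 2 [627. 133.]
coil 3 [651. 106.]
coil 4 [655.  75.]
coil 5 [637.  48.]
```

View pics/c6.png

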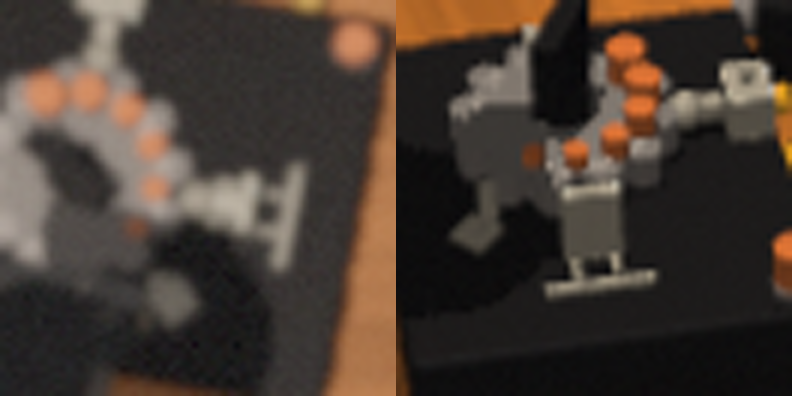

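The lock tab, at (592, 225) in the side crop, has moved in by about 12 mm and its nose is in a flute. The fifth coil, at (88, 90) in the top crop, faces the roller, and the spare coil is standing where it was.

```bash
python3 -c "
from station import arm
print(arm.job_done())"
```

```text
the job is handed in; nothing more can be done
None
```

The job is handed in at about 20 s on the robot's clock: I leaned the turret on the zero stop at roughly 5 N by the wrist-moment reading, turned it to the fourth click so the fifth coil faces the roller, released it, and pushed the lock tab fully home at up to about 8 N, slightly over your 4–6 N guide.

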